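# Clamp a spice jar with a star handle

### The job

Stand the spice jar (the tall round one with the wide cap, left of the board) upright on the clamping board, between the V-shaped jaw and the sliding jaw, and let go of it. Then wind the four-spoked star handle clockwise, pushing one spoke after another, until the sliding jaw grips the jar firmly (about 20 N) so that it can be opened one-handed; do not overtighten, the jar cracks, and leave the jar standing gripped. Move the jaw only by the handle and do not disturb the other things on the worktop.

Things in the scene. Friction and masses are not known exactly. Their poses are not given: they have to be found in the camera images.
- press: Clamping board, fixed: light wood, 200 x 410 mm, top 22 mm above the worktop. Origin: centre of its underside; z up, +y along the board from the star handle (right end) to the V jaw (left end), x across it, away from the robot. The star handle's axis is at y = -0.09 over a gearbox 62 x 66 mm, top 74 mm above the worktop; a rack passes beside it at 48 to 60 mm.
- v_seat (a point): Where the axis of the jar meets the board's top when the jar is seated in the V jaw unloaded: press frame x = 0, y = 0.100, z = 0.022. The V jaw is rubber-faced, opens towards -y at 120 degrees, stands to 69 mm above the worktop and is rigid. Between it and the sliding jaw there are 65 to 80 mm at the start.
- bridge (a point): Middle of the aluminium bearing bridge over the star handle, 138 mm above the worktop: a bar 20 mm wide, 14 mm thick, along the press's y from -0.20 to 0.02, on a post at y = -0.195 and a portal 106 mm wide at y = 0.014. Spokes are reached from above in front of or behind it; a finger that pushes a spoke must be lifted out before the bar and set behind the next spoke.
- carriage: Sliding jaw: grey block 60 mm wide, top 72 mm above the worktop, with a rack. Slides along the press's y, 12 mm to +y per radian of clockwise handle turn; axes and, at rack zero, origin as the press. Its rubber pad (44 mm high) faces +y, face at y = 0.0415 here, but set by a hand screw up to 3 mm either way, unmeasured: its meeting the jar must be felt; it gives 0.1 mm a newton.
- hub (a point): Centre of the star handle on its upright axis, at spoke height, 102 mm above the worktop. Hub 38 mm across; four level round spokes, 10 mm thick, at right angles, each ending in a 20 mm black ball centred 80 mm from the axis. Clockwise from above closes the jaw: spokes on the robot's side move towards the V jaw. It stays where it is left. From the start 1.9 to 3.1 rad are needed.
- spoke_ball (a point): Centre of the ball on one of the four spokes, 80 mm from the hub: shows how the handle stands. The handle drags with about 0.5 N m all the way (8.3 N on a spoke 60 mm from the axis) until the jar is seated between the jaws; each newton of grip then adds 0.012 N m (20 N of grip: 4 N more at 60 mm), and grip grows by some 80 to 100 N per radian.
- jar: Spice jar with a red cap, upright, 106 mm high, 45 mm across, its cap the upper 21 mm, 80 to 150 g. Origin: centre of its underside; z up. It is gripped firmly when the sliding jaw presses it with 12 to 30 N (aim for 20); above 40 N it cracks.
- mug: Bystander: white mug with a handle, 96 mm high, 87 mm across, standing in front on the left. Origin: centre of its underside.
- salt_shaker: Bystander: salt shaker, 44 mm across, 90 mm high, standing behind on the left. Origin: centre of its underside.
- lemon: Bystander: lemon, 71 x 53 x 51 mm, lying in front on the right. Origin: centre of its underside.
- candle: Bystander: candle in a glass, 76 mm across, 90 mm high, standing behind the board. Origin: centre of its underside.
Mind the look-alikes: they are no part of the job. Leave any purple look-alike of the jar alone.

How it is judged:
By the outcome, as a careful person would: the job done as asked, in the order asked, and still so for the second after the job is handed in, with the robot touching nothing.
It also fails if it takes over 72 s, if anything falls off the work surface, if the arm or the gripper's body presses on something with over 40 N, if the wrist force passes 120 N, or if a joint passes its speed limit or range.

### The arm

A 6-joint arm with a two-finger parallel gripper is mounted at the origin on a cart in front of the work surface, level with it; the furniture and walls round the work are solid. World frame = base frame: x ahead of the robot, y to its left, z up, the work surface at z = 0. Lengths are in m, angles in rad, forces in N, time in s.
With the tool pointing down it reaches from about 0.275 to 0.975 m from the base axis. Payload 8.4 kg.
Tool frame: the origin (TCP) lies on the centre line of the jaws, within the pads' length; the fingertips stand 14 mm ahead of it and the grasp point (between the pads) lies 5 mm behind it; z points along the fingers, y is the line along which they close (so a half turn about z gives the same grasp; the last joint's range is limited). The gripper opens to 92 mm and grips with 3 to 60 N. Pads are 20 mm wide; open, the fingers measure 128 mm over their backs; the gripper's body (75 mm by 189 mm) begins 69 mm behind the grasp point.
Start: joints at [1.156, 0.353, 1.633, -0, 1.155, -0.002], TCP at [0.251, 0.573, 0.229] pointing down, gripper open.
Joint ranges: [-2.63, 2.63], [-0.92, 2.1], [0.06, 2.66], [-1.3, 4.44], [0, 2.69], [-3.02, 3.02]. Speed limits (rad/s): [2.22, 2.22, 2.79, 3.14, 3.14, 3.14].

### API

Orientations are given as a unit quaternion [x, y, z, w].
In Python, from station import robot, read_camera, nets gives the robot as it stands.
- The arm moves only by the tool send_rows, never from a script. Its argument "rows" is a list of rows, each a list of 6 numbers: the shift along the tool's x, y, z in units of 0.02 m (1.0 is 0.02 m), then the turn, a rotation vector about the tool's x, y, z in units of 0.08 rad (1.0 is 0.08 rad). In form: [[tx, ty, tz, ax, ay, az], ...]. A call has 1 to 20 rows; each row shifts and turns the commanded pose from where the row before left it, along the tool's axes as they then stand; what a row does not reach is not made up. A row lasts 1/8 s, in which the tool goes at most 62.5 mm and 10.7 degrees, less where a joint would pass 70% of its speed; a pose out of reach is approached as far as the arm can. A call with a number of a shift or a turn outside -1 to 1 is refused whole. A call with a gripper value outside its range is refused whole. "gripper" is the finger opening in mm, from 0 to 91.9, set as the call begins (left out, the last holds). The fingers move at their own pace and stop on an object; the grip force is fixed at half the most. Time passes only in rows, so rows that do not move let the fingers close. It gives the time, the measured TCP pose, the force, the opening and the grip force at its end, in the units of the state.
- robot.get_state(): the state, without advancing time (a new reading comes with each control period).
- read_camera(name): name is "scene" or "top" or "wrist"; returns a dict with "image" (384x512x3 uint8, blue, green, red), "fov_y" (degrees; the focal length in pixels is half the picture's height over the tangent of half this angle, whatever the lens; pixels are square), "cx", "cy" (the principal point, pixels), "eye" and "rotation" of the camera in the world. Camera axes: x right, y down, z forward; pixel columns grow to the right and rows downward; lengths in m; the calibration is good to about 2 mm. A picture is of the moment at which its call begins. There is no depth.
- robot.job_done(): hands the job in; it is judged then, once.
Trained networks look in a picture, given as the dict that the camera call returned (one of the last four; its "shot" number tells which), for a name from the list of things; names that differ only in an ending like _2 or _b are one class to them, and where a whole thing is asked for, a point or a joint stands for the part that bears it (a point fixed in the world has none). Each returns a list of dicts, best first, with "score" (0 to 1); they miss things now and then, are a little off and sometimes report something else, mostly with a low value. They report only what shows in the picture. A call takes as long as a camera call. They do not tell look-alikes from the thing itself.
- nets.search_frame(picture, query): "box" ([left, top, right, bottom] in pixels, round what is visible of it).
The state is a dict: "clock": time; "joint_positions": joint angles; "qd": joint speeds; "joint_torque": joint torques, N m; "tcp_pos": TCP position; "eef_rot": TCP orientation; "wrist_force": force on the tool from outside, world axes, zero at the start; "ft_torque": the same for the moment, N m; "finger_gap": finger opening in m; "grasp_force": force on a finger pad.
Only numpy, scipy, OpenCV 4.12 (cv2) and the standard library are available. Lean on these libraries where they do the work, as an engineer would, in place of code of your own. Each camera call takes 0.05 s, during which the arm holds its last target. There are 200 camera calls.

## Working session

There is one attempt and no reset: what is moved stays moved. The work goes in short steps, Python scripts to look and compute and a tool call to move; the robot and the scene stay as the last step left them, time stands still between calls to the robot, and variables do not carry over. Pictures are saved under pics/ and viewed, at most 10 in all, crops included, and the job is handed in when it is done.

Besides the shell and the picture viewer there is one more tool, called after "Request:" as name(argument=value, ...) on one line, values as JSON. send_rows: Moves the arm, as the interface text tells. Shifts and turns lie within -1 to 1; 1 stands for 0.02 m of shift or 0.08 rad of turn. Its arguments: {"type":"object","properties":{"rows":{"type":"array"},"gripper":{"type":"number"}},"required":["rows"]}

```bash
mkdir -p pics; cat > h.py <<'E'
import numpy as np, cv2
from station import robot, read_camera, nets
def f(p): return p["image"].shape[0]/2/np.tan(np.radians(p["fov_y"])/2)
def ray(p,u,v):
    d=np.array([(u-p["cx"])/f(p),(v-p["cy"])/f(p),1.]); return np.array(p["rotation"])@d
def at_z(p,u,v,z):
    d=ray(p,u,v); e=np.array(p["eye"]); return e+d*(z-e[2])/d[2]
def proj(p,X):
    c=np.array(p["rotation"]).T@(np.array(X)-np.array(p["eye"])); return c[:2]/c[2]*f(p)+[p["cx"],p["cy"]]
E
python3 - <<'E'
from h import *
s=robot.get_state(); print({k:np.round(v,3).tolist() for k,v in s.items()})
ims=[]
for n in ["scene","top"]:
    p=read_camera(n); ims.append(p["image"]); print(n,p["fov_y"],p["cx"],p["cy"],np.round(p["eye"],3),np.round(p["rotation"],3).tolist())
    for q in ["jar","press","hub","spoke_ball","carriage","bridge","mug","salt_shaker","candle","lemon"]:
        print(q,[(np.round(r["box"]).tolist(),round(r["score"],2)) for r in nets.search_frame(p,q)[:4]])
    cv2.imwrite(f"pics/{n}0.png",cv2.resize(p["image"],(800,600)))
E
```

```text
{'clock': 0.0, 'joint_positions': [1.156, 0.354, 1.634, 0.0, 1.155, -0.002], 'qd': [-0.001, -0.001, 0.001, 0.0, -0.0, 0.001], 'joint_torque': [0.001, -59.383, -33.421, 0.07, 0.024, -0.0], 'tcp_pos': [0.251, 0.572, 0.228], 'eef_rot': [0.205, 0.979, -0.001, -0.0], 'wrist_force': [-0.741, -0.428, -0.06], 'ft_torque': [-0.014, 0.03, -0.027], 'grasp_force': 0.0, 'finger_gap': 0.092}
scene 43.92720142710086 259.49431651989755 198.57025696850488 [-0.021 -0.879  0.906] [0.863, -0.236, 0.127, -0.428]
jar [([222.0, 155.0, 239.0, 191.0], 0.87), ([195.0, 149.0, 210.0, 180.0], 0.81), ([201.0, 163.0, 218.0, 201.0], 0.79), ([171.0, 143.0, 183.0, 177.0], 0.74)]
press [([216.0, 186.0, 351.0, 299.0], 0.91), ([305.0, 167.0, 329.0, 201.0], 0.58)]
hub [([269.0, 212.0, 331.0, 254.0], 0.6)]
spoke_ball [([262.0, 212.0, 331.0, 256.0], 0.83)]
carriage [([267.0, 208.0, 304.0, 258.0], 0.75), ([212.0, 188.0, 353.0, 300.0], 0.45)]
bridge [([216.0, 187.0, 354.0, 298.0], 0.84)]
mug [([138.0, 161.0, 178.0, 200.0], 0.57)]
salt_shaker [([245.0, 146.0, 256.0, 171.0], 0.52)]
candle [([304.0, 166.0, 328.0, 199.0], 0.78)]
lemon [([246.0, 313.0, 280.0, 339.0], 0.76)]
top 45.9861166146979 250.31266410809965 200.58960039547665 [-0.162  0.032  1.528] [-0.68, 0.693, -0.168, 0.169]
jar [([278.0, 189.0, 319.0, 228.0], 0.61), ([180.0, 201.0, 193.0, 222.0], 0.6)]
press [([215.0, 189.0, 333.0, 247.0], 0.88)]
hub [([280.0, 188.0, 315.0, 226.0], 0.8), ([339.0, 261.0, 354.0, 277.0], 0.44)]
spoke_ball [([275.0, 192.0, 318.0, 222.0], 0.52)]
carriage [([260.0, 208.0, 281.0, 224.0], 0.69)]
bridge [([216.0, 194.0, 328.0, 246.0], 0.59)]
mug []
salt_shaker []
candle [([230.0, 150.0, 250.0, 180.0], 0.58)]
lemon [([342.0, 258.0, 356.0, 278.0], 0.79)]
```

View pics/scene0.png

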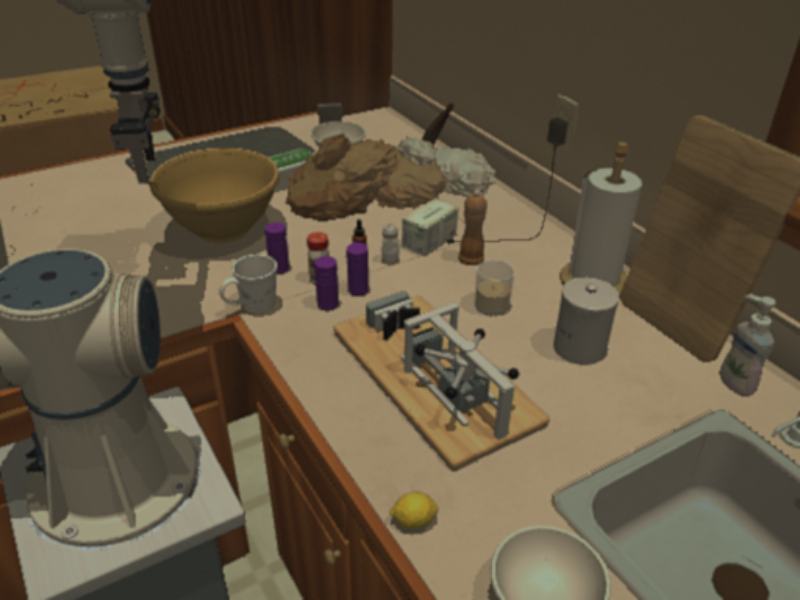

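View pics/top0.png

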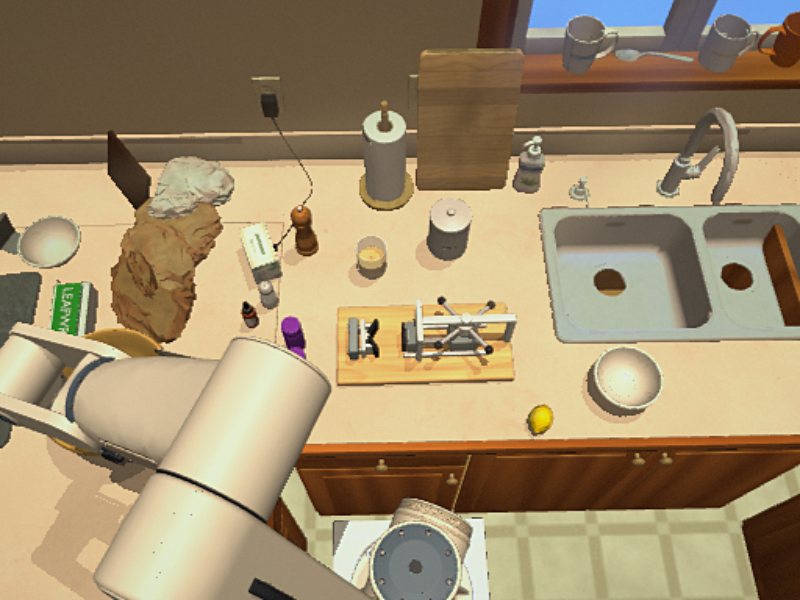

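```bash
sed -i 's/np.array(p\["rotation"\])/Rm(p)/g' h.py; cat >> h.py <<'E'
from scipy.spatial.transform import Rotation as R
def Rm(p): return R.from_quat(p["rotation"]).as_matrix()
E
python3 - <<'E'
from h import *
p=read_camera("scene");s=p["image"]
for n,u,v,z in [("red",203.5,152,.106),("pur1",177,146,.1),("pur2",208.5,168,.1),("pur3",228,158.5,.1),("dark",229.5,143,.07),("mug",163,168,.096),("salt",250,146,.09),("candle",316,171,.09),("lemon",263,327,.025)]:
    print(n,np.round(at_z(p,u,v,z),3))
t=read_camera("top");T=t["image"]
for n,u,v,z in [("bl",338,306,.022),("bl2",338,384,.022),("br",513,303,.022),("br2",513,380,.022),("hub",466,322,.11),("b1",441,307,.102),("b2",490,301,.102),("b3",489,350,.102),("b4",438,349,.102)]:
    print(n,np.round(at_z(t,u*.64,v*.64,z),3))
a=cv2.resize(T[180:255,205:340],(800,444),interpolation=cv2.INTER_CUBIC)
cv2.imwrite("pics/c1.png",a)
b=cv2.resize(s[130:210,130:260],(780,480),interpolation=cv2.INTER_CUBIC)
cv2.imwrite("pics/c2.png",b)
E
```

```text
red [0.511 0.326 0.106]
pur1 [0.455 0.412 0.1  ]
pur2 [0.487 0.243 0.1  ]
pur3 [0.565 0.262 0.1  ]
dark [0.638 0.39  0.07 ]
mug [0.368 0.318 0.096]
salt [0.672 0.309 0.09 ]
candle [0.775 0.077 0.09 ]
lemon [ 0.352 -0.302  0.025]
bl [0.648 0.154 0.022]
bl2 [0.446 0.151 0.022]
br [ 0.648 -0.269  0.022]
br2 [ 0.448 -0.25   0.022]
hub [ 0.554 -0.141  0.11 ]
b1 [ 0.598 -0.088  0.102]
b2 [ 0.611 -0.201  0.102]
b3 [ 0.488 -0.189  0.102]
b4 [ 0.493 -0.076  0.102]
```

View pics/c1.png

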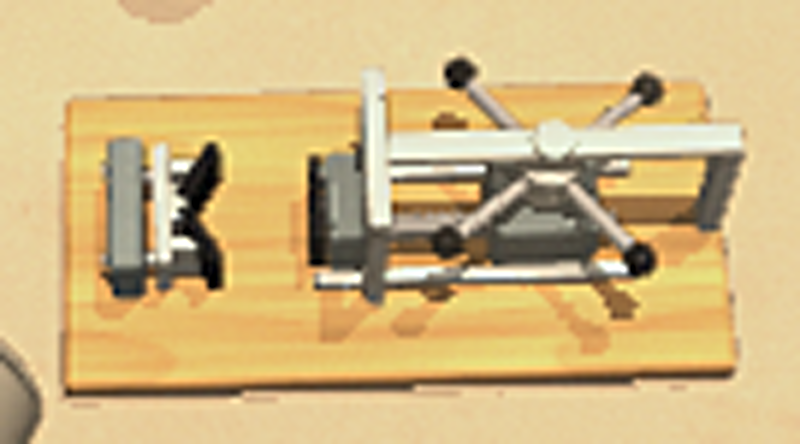

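View pics/c2.png

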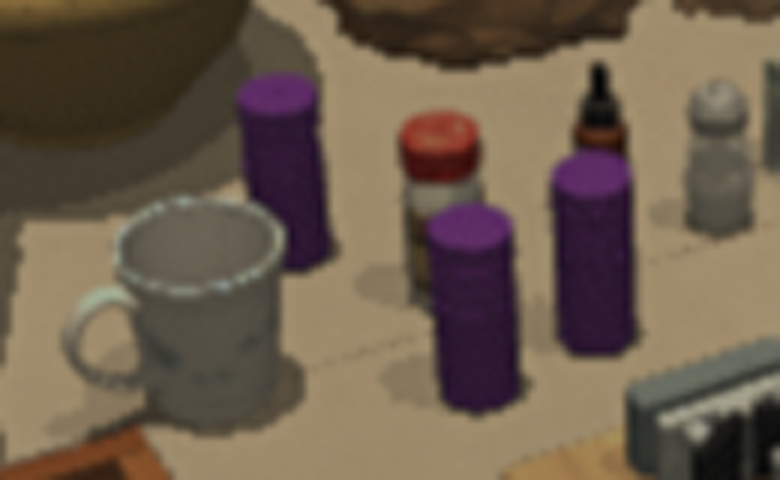

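```bash
python3 - <<'E'
from h import *
from scipy.optimize import least_squares
t=read_camera("top")
px=lambda a:np.array([205,180])+np.array(a)/5.926
C=[((68,100),(.1,.205)),((66,388),(-.1,.205)),((733,372),(-.1,-.205)),((706,83),(.1,-.205))]
B=[(460,72),(647,89),(640,257),(446,241)]
def res(q):
    x,y,w,th=q;o=[];r=lambda a,z:[x+a[0]*np.cos(w)-a[1]*np.sin(w),y+a[0]*np.sin(w)+a[1]*np.cos(w),z]
    for m,a in C:o+=list(proj(t,r(a,.022))-px(m))
    for i,m in enumerate(B):
        h=th-i*np.pi/2;o+=list(proj(t,r((.08*np.cos(h),-.09+.08*np.sin(h)),.102))-px(m))
    return np.array(o)
s=least_squares(res,[.548,-.05,0,.7],loss="soft_l1");print(s.x,np.round(s.fun if 0 else res(s.x),1).reshape(-1,2).tolist())
st=robot.get_state();print(R.from_quat(st["eef_rot"]).as_matrix().round(3).tolist())
E
```

```text
[ 0.54977159 -0.04959058  0.01037523  0.65496465] [[-0.7, -0.8], [-0.8, -0.1], [1.2, -0.6], [-0.1, -0.9], [0.1, 0.5], [0.1, 0.4], [0.1, 0.7], [0.2, 0.4]]
[[-0.916, 0.401, 0.0], [0.401, 0.916, 0.0], [0.0, 0.0, -1.0]]
```

Request:
send_rows(rows=[[-0.99, -0.36, -0.5, 0, 0, 0], [-0.99, -0.36, -0.5, 0, 0, 0], [-0.99, -0.36, -0.5, 0, 0, 0], [-0.99, -0.36, 0, 0, 0, 0], [-0.99, -0.36, 0, 0, 0, 0], [-0.99, -0.36, 0, 0, 0, 0], [-0.99, -0.36, 0, 0, 0, 0], [-0.99, -0.36, 0, 0, 0, 0], [-0.99, -0.36, 0, 0, 0, 0], [-0.99, -0.36, 0, 0, 0, 0], [-0.99, -0.36, 0, 0, 0, 0], [-0.99, -0.36, 0, 0, 0, 0], [-0.99, -0.36, 0, 0, 0, 0], [-0.99, -0.36, 0, 0, 0, 0], [-0.99, -0.36, 0, 0, 0, 0], [-0.99, -0.36, 0, 0, 0, 0], [-0.99, -0.36, 0, 0, 0, 0]], gripper=80)

```text
clock: 3.38
tcp_pos: [0.511, 0.3244, 0.2586]
eef_rot: [0.205, 0.979, -0.0, 0.0]
wrist_force: [0.4, -0.4, -0.4]
finger_gap: 0.0798
grasp_force: 0.0
```

Request:
send_rows(rows=[[0, 0, 0, 0, 0, 1], [0, 0, 0, 0, 0, 1], [0, 0, 0, 0, 0, 1], [0, 0, 0, 0, 0, 1], [0, 0, 0, 0, 0, 1], [0, 0, 0, 0, 0, 1], [0, 0, 0, 0, 0, 1], [0, 0, 0, 0, 0, 1], [0, 0, 0, 0, 0, 1], [0, 0, 0, 0, 0, 1], [0, 0, 0, 0, 0, 0]])

```text
clock: 4.75
tcp_pos: [0.5104, 0.325, 0.2586]
eef_rot: [0.57, 0.822, -0.0, -0.0]
wrist_force: [0.2, 0.3, 0.6]
finger_gap: 0.0799
grasp_force: 0.0
```

```bash
python3 - <<'E'
from h import *
st=robot.get_state();print(st["clock"],st["tcp_pos"],R.from_quat(st["eef_rot"]).as_matrix().round(3).tolist(),st["finger_gap"],st["wrist_force"])
p=read_camera("wrist");im=p["image"];print(p["eye"],p["fov_y"])
for r in nets.search_frame(p,"jar")[:5]:
    b=r["box"];print(np.round(b),r["score"],at_z(p,(b[0]+b[2])/2,(b[1]+b[3])/2,.106).round(3))
h=cv2.cvtColor(im,cv2.COLOR_BGR2HSV)
m=((h[...,0]<8)|(h[...,0]>172))&(h[...,1]>140)&(h[...,2]>60)
n,l,s,c=cv2.connectedComponentsWithStats(m.astype(np.uint8))
for i in range(1,n):
    if s[i,4]>100: print(s[i],c[i],at_z(p,*c[i],.1).round(3))
cv2.imwrite("pics/w1.png",im)
E
```

```text
4.75 [0.51039734 0.32496115 0.25856379] [[-0.351, 0.936, -0.0], [0.936, 0.351, -0.0], [-0.0, -0.0, -1.0]] 0.07987546001033753 [0.22939642 0.30056416 0.64383812]
[0.48397289 0.39353112 0.41439598] 66.27603290068798
[254. 206. 291. 270.] 0.79 [0.556 0.272 0.106]
[237. 145. 278. 198.] 0.73 [0.512 0.338 0.106]
[185. 197. 231. 259.] 0.71 [0.484 0.258 0.106]
[202.  56. 250. 108.] 0.68 [0.451 0.411 0.106]
[ 235  152   40   42 1136] [254.82834507 171.57130282] [0.51  0.336 0.1  ]
```

View pics/w1.png

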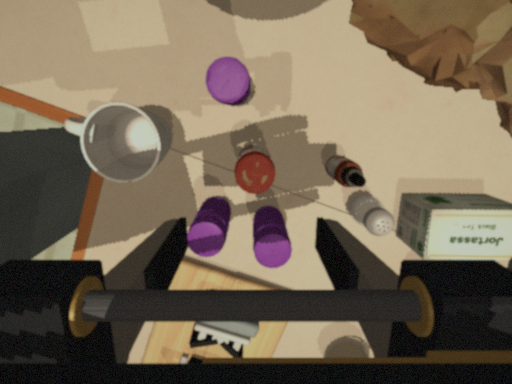

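Request:
send_rows(rows=[[0.47, 0.17, 1, 0, 0, 0], [0, 0, 1, 0, 0, 0], [0, 0, 1, 0, 0, 0], [0, 0, 1, 0, 0, 0], [0, 0, 0, 0, 0, 0]])

```text
clock: 5.48
tcp_pos: [0.5084, 0.335, 0.1759]
eef_rot: [0.57, 0.822, -0.002, -0.001]
wrist_force: [-0.5, -0.2, -0.4]
finger_gap: 0.0801
grasp_force: 0.0
```

```bash
python3 - <<'E'
from h import *
st=robot.get_state();print(st["clock"],st["tcp_pos"])
p=read_camera("wrist");im=p["image"]
h=cv2.cvtColor(im,cv2.COLOR_BGR2HSV)
m=((h[...,0]<8)|(h[...,0]>172))&(h[...,1]>140)&(h[...,2]>60)
n,l,s,c=cv2.connectedComponentsWithStats(m.astype(np.uint8))
for i in range(1,n):
    if s[i,4]>100: print(s[i],c[i],[at_z(p,*c[i],z).round(3) for z in (.106,.098)], f(p)*.045/(p["eye"][2]-.1))
E
```

```text
5.475 [0.50842517 0.33496548 0.17587527]
[ 228  176   53   56 2074] [254.40597878 202.95178399] [array([0.51 , 0.338, 0.106]), array([0.51 , 0.335, 0.098])] 57.12881087228096
```

Request:
send_rows(rows=[[0, 0.1, 1, 0, 0, 0], [0, 0, 1, 0, 0, 0], [0, 0, 1, 0, 0, 0], [0, 0, 1, 0, 0, 0], [0, 0, 0.55, 0, 0, 0], [0, 0, 0, 0, 0, 0]])

```text
clock: 6.28
tcp_pos: [0.5114, 0.3358, 0.0867]
eef_rot: [0.57, 0.822, -0.001, -0.0]
wrist_force: [-0.3, 0.9, -0.7]
finger_gap: 0.0798
grasp_force: 0.0
```

Request:
send_rows(rows=[[0, 0, 0, 0, 0, 0], [0, 0, 0, 0, 0, 0], [0, 0, 0, 0, 0, 0], [0, 0, 0, 0, 0, 0], [0, 0, 0, 0, 0, 0], [0, 0, 0, 0, 0, 0]], gripper=30)

```text
clock: 7.02
tcp_pos: [0.5119, 0.3362, 0.0879]
eef_rot: [0.57, 0.822, 0.0, 0.0]
wrist_force: [-0.6, -0.3, 4.1]
finger_gap: 0.0441
grasp_force: 30.0
```

Request:
send_rows(rows=[[0, 0, -1, 0, 0, 0], [0, 0, -1, 0, 0, 0], [0, 0, -1, 0, 0, 0], [0, 0, -1, 0, 0, 0], [0, 0, -1, 0, 0, 0], [0, 0, -1, 0, 0, 0], [0, 0, -1, 0, 0, 0], [0, 0, 0, 0, 0, 0]])

```text
clock: 8.02
tcp_pos: [0.5126, 0.3366, 0.2301]
eef_rot: [0.57, 0.822, 0.002, 0.001]
wrist_force: [0.1, -1.1, -1.5]
finger_gap: 0.0437
grasp_force: 30.0
```

Request:
send_rows(rows=[[-0.95, -0.22, 0, 0, 0, 0], [-0.95, -0.22, 0, 0, 0, 0], [-0.95, -0.22, 0, 0, 0, 0], [-0.95, -0.22, 0, 0, 0, 0], [-0.95, -0.22, 0, 0, 0, 0], [-0.95, -0.22, 0, 0, 0, 0], [-0.95, -0.22, 0, 0, 0, 0], [-0.95, -0.22, 0, 0, 0, 0], [-0.95, -0.22, 0, 0, 0, 0], [-0.95, -0.22, 0, 0, 0, 0], [-0.95, -0.22, 0, 0, 0, 0], [-0.95, -0.22, 0, 0, 0, 0], [-0.95, -0.22, 0, 0, 0, 0], [-0.95, -0.22, 0, 0, 0, 0], [-0.95, -0.22, 0, 0, 0, 0.87], [0, 0, 0, 0, 0, 0.87], [0, 0, 0, 0, 0, 0.87], [0, 0, 0, 0, 0, 0.87], [0, 0, 0, 0, 0, 0.87], [0, 0, 0, 0, 0, 0]])

```text
clock: 10.52
tcp_pos: [0.5499, 0.0454, 0.2276]
eef_rot: [0.704, 0.71, 0.0, 0.0]
wrist_force: [0.4, -0.2, -1.3]
finger_gap: 0.0437
grasp_force: 30.0
```

```bash
python3 - <<'E'
from h import *
st=robot.get_state();print(st["clock"],st["tcp_pos"],R.from_quat(st["eef_rot"]).as_matrix().round(3).tolist(),st["finger_gap"],st["wrist_force"])
p=read_camera("wrist");im=p["image"];print(p["eye"])
for n,X in [("seat",(.549,.05,.069)),("vL",(.512,.0715,.069)),("corner",(.4477,.154,.022)),("corner2",(.6477,.156,.022))]: print(n,proj(p,X).round(1))
for q in ["jar","press","v_seat"]: print(q,[(np.round(r["box"]).tolist(),round(r["score"],2)) for r in nets.search_frame(p,q)[:3]])
cv2.imwrite("pics/w2.png",im)
E
```

```text
10.525 [0.54989577 0.0454345  0.22759048] [[-0.008, 1.0, 0.0], [1.0, 0.008, -0.0], [-0.0, 0.0, -1.0]] 0.04374069884023725 [ 0.36304364 -0.16601914 -1.27572544]
[0.54837861 0.11862722 0.38341028]
seat [250.9 176.1]
vL [216.6 156.2]
corner [164.   78.5]
corner2 [337.2  78.5]
jar [([172.0, 0.0, 216.0, 25.0], 0.96), ([395.0, 119.0, 512.0, 195.0], 0.65), ([250.0, 3.0, 274.0, 7.0], 0.62)]
press [([169.0, 76.0, 338.0, 359.0], 0.83)]
v_seat [([168.0, 77.0, 340.0, 358.0], 0.88)]
```

View pics/w2.png

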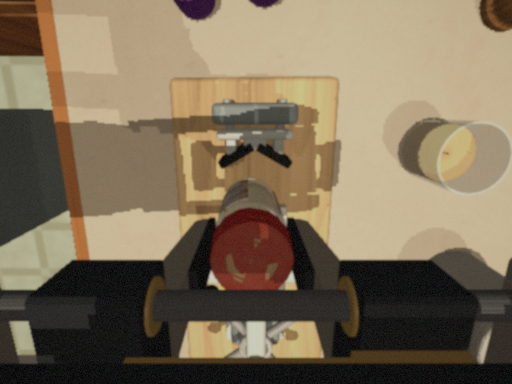

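Request:
send_rows(rows=[[0, 0.2, 1, 0, 0, 0], [0, 0, 1, 0, 0, 0], [0, 0, 1, 0, 0, 0], [0, 0, 1, 0, 0, 0], [0, 0, 0.8, 0, 0, 0], [0, 0, 0.5, 0, 0, 0], [0, 0, 0.25, 0, 0, 0], [0, 0, 0, 0, 0, 0]])

```text
clock: 11.72
tcp_pos: [0.5538, 0.046, 0.1166]
eef_rot: [0.704, 0.711, -0.0, -0.0]
wrist_force: [-0.3, 0.4, -0.7]
finger_gap: 0.0441
grasp_force: 30.0
```

Request:
send_rows(rows=[[0, 0, 0.1, 0, 0, 0], [0, 0, 0.1, 0, 0, 0], [0, 0, 0, 0, 0, 0]])

```text
clock: 12.1
tcp_pos: [0.5538, 0.046, 0.1126]
eef_rot: [0.704, 0.711, 0.0, 0.0]
wrist_force: [0.0, -0.4, -1.0]
finger_gap: 0.0437
grasp_force: 30.0
```

Request:
send_rows(rows=[[0, 0, 0.1, 0, 0, 0], [0, 0, 0, 0, 0, 0]])

```text
clock: 12.35
tcp_pos: [0.5537, 0.046, 0.1104]
eef_rot: [0.704, 0.711, -0.0, -0.0]
wrist_force: [-0.1, -0.8, -1.6]
finger_gap: 0.0439
grasp_force: 30.0
```

Request:
send_rows(rows=[[0, 0, 0.08, 0, 0, 0], [0, 0, 0, 0, 0, 0]])

```text
clock: 12.6
tcp_pos: [0.5539, 0.0461, 0.1098]
eef_rot: [0.704, 0.711, 0.0, 0.0]
wrist_force: [-3.6, -0.0, 7.9]
finger_gap: 0.0434
grasp_force: 30.0
```

Request:
send_rows(rows=[[0, 0, 0, 0, 0, 0], [0, 0, 0, 0, 0, 0], [0, 0, 0, 0, 0, 0], [0, 0, -0.3, 0, 0, 0], [0, 0, -1, 0, 0, 0], [0, 0, -1, 0, 0, 0], [0, 0, -1, 0, 0, 0], [0, 0, -1, 0, 0, 0], [0, 0, -1, 0, 0, 0], [0, 0, -1, 0, 0, 0], [0, 0, 0, 0, 0, 0]], gripper=70)

```text
clock: 13.98
tcp_pos: [0.5547, 0.0461, 0.2366]
eef_rot: [0.704, 0.711, 0.001, 0.001]
wrist_force: [-0.1, 1.2, -1.0]
finger_gap: 0.0698
grasp_force: 0.0
```

```bash
python3 - <<'E'
from h import *
st=robot.get_state();print(st["clock"],st["tcp_pos"],st["wrist_force"])
p=read_camera("wrist");t=read_camera("top")
for q in (p,t):
    h=cv2.cvtColor(q["image"],cv2.COLOR_BGR2HSV)
    m=((h[...,0]<8)|(h[...,0]>172))&(h[...,1]>140)&(h[...,2]>60)
    n,l,s,c=cv2.connectedComponentsWithStats(m.astype(np.uint8))
    for i in range(1,n):
        if s[i,4]>40: print(s[i],c[i],at_z(q,*c[i],.124).round(3))
a=cv2.resize(t["image"][150:270,190:350],(640,480),interpolation=cv2.INTER_CUBIC)
b=p["image"][60:384]
cv2.imwrite("pics/c3.png",np.vstack([a[:260],cv2.resize(b,(640,405))[:330]]) if 0 else cv2.resize(np.hstack([cv2.resize(a,(512,384)),p["image"]]),(800,300)))
E
```

```text
13.975 [0.55471998 0.04608873 0.23661017] [-0.07448044  1.21316226 -0.96151364]
[ 227  168   44   49 1583] [248.62349968 191.59949463] [0.552 0.046 0.124]
[ 14 243  11  16 103] [ 19.0776699 250.7184466] [0.4   0.797 0.124]
```

View pics/c3.png

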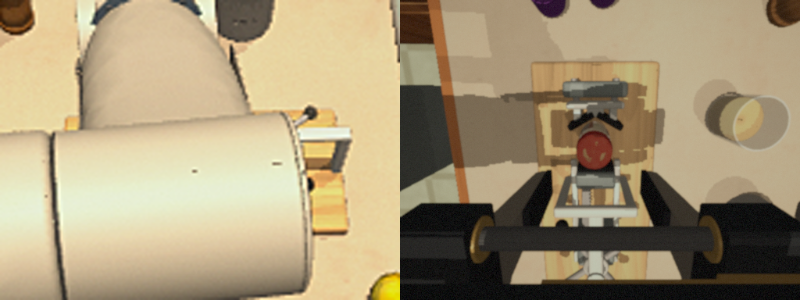

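Request:
send_rows(rows=[[-1, 0, 0, 0, 0, 0], [-1, 0, 0, 0, 0, 0], [-1, 0, 0, 0, 0, 0], [-1, 0, 0, 0, 0, 0], [-1, 0, 0, 0, 0, 0], [-1, 0, 0, 0, 0, 0], [-1, 0, 0, 0, 0, 0], [-1, 0, 0, 0, 0, 0], [-1, 0, 0, 0, 0, 0], [-1, 0, 0, 0, 0, 0], [-1, 0, 0, 0, 0, 0], [-1, 0, 0, 0, 0, 0], [0, 0, 0, 0, 0, 0]], gripper=91.9)

```text
clock: 15.7
tcp_pos: [0.5562, -0.1954, 0.2349]
eef_rot: [0.704, 0.71, -0.0, 0.0]
wrist_force: [0.5, -0.1, -0.4]
finger_gap: 0.0921
grasp_force: 0.0
```

```bash
python3 - <<'E'
from h import *
st=robot.get_state();print(st["clock"],st["tcp_pos"],st["joint_positions"],st["wrist_force"],st["ft_torque"],R.from_quat(st["eef_rot"]).as_matrix().round(3).tolist())
p=read_camera("wrist");print(p["eye"])
print(proj(p,(.554,-.14,.102)))
for q in ["spoke_ball","hub","bridge"]: print(q,[(np.round(r["box"]).tolist(),round(r["score"],2)) for r in nets.search_frame(p,q)[:5]])
cv2.imwrite("pics/w3.png",p["image"])
np.savez("w3.npz",**{k:v for k,v in p.items() if k!="image"})
E
```

```text
15.7 [ 0.55615043 -0.19538303  0.23488171] [-3.40351232e-01  2.92187301e-01  1.70510212e+00 -7.07093431e-05
  1.14427561e+00 -3.48652310e-01] [ 0.46906054 -0.10118126 -0.38775965] [-0.04911071  0.0662757   0.02680263] [[-0.008, 1.0, 0.0], [1.0, 0.008, -0.0], [-0.0, 0.0, -1.0]]
[ 0.55464232 -0.12218991  0.39073047]
[250.05401533 130.2163125 ]
spoke_ball [([180.0, 44.0, 330.0, 202.0], 0.94)]
hub [([179.0, 43.0, 328.0, 202.0], 0.72)]
bridge [([162.0, 1.0, 339.0, 249.0], 0.94)]
```

View pics/w3.png

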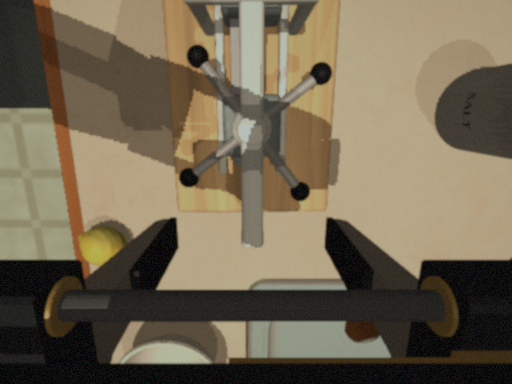

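```bash
python3 - <<'E'
from h import *
d=np.load("w3.npz");p={k:d[k] for k in d.files};p["image"]=np.zeros((384,512))
P=np.array([at_z(p,u,v,.102)[:2] for u,v in [(321,74),(301,191),(189,177),(198,56)]]);c=P.mean(0)
print(P.round(4),c.round(4))
D=P-c;print(np.linalg.norm(D,axis=1),np.degrees(np.arctan2(D[:,1],D[:,0])))
# diagonal intersection
A=np.c_[P[2]-P[0],-(P[3]-P[1])];s=np.linalg.solve(A,P[1]-P[0]);print(P[0]+s[0]*(P[2]-P[0]))
print([at_z(p,*q,.145)[:2].round(3) for q in [(251,5),(252,130),(252,235)]])
E
```

```text
[[ 0.6188 -0.0886]
 [ 0.6064 -0.2002]
 [ 0.4931 -0.1867]
 [ 0.5063 -0.0745]] [ 0.5561 -0.1375]
[0.0794499  0.08035164 0.07997572 0.0803709 ] [  37.97437264  -51.28126329 -142.00816177  128.34369064]
[ 0.55633675 -0.13735939]
[array([ 0.554, -0.046]), array([ 0.556, -0.137]), array([ 0.557, -0.23 ])]
```

Request:
send_rows(rows=[[1, 0, 0, 0, 0, 0], [1, 0, 0, 0, 0, 0], [0.9, 0, 0, 0, 0, -1], [0, 0, 0, 0, 0, -1], [0, 0, 0, 0, 0, -1], [0, 0, 0, 0, 0, -1], [0, 0, 0, 0, 0, -1], [0, 0, 0, 0, 0, -1], [0, 0, 0, 0, 0, -1], [0, 0, 0, 0, 0, -1], [0, 0, 0, 0, 0, -1], [0, 0, 0, 0, 0, -1], [0, 0, 0, 0, 0, -1], [0, 0, 0, 0, 0, -1], [0, 0, 0, 0, 0, -1], [0, 0, 0, 0, 0, 0], [0, 0, 0, 0, 0, 0]])

```text
clock: 18.02
tcp_pos: [0.5556, -0.1351, 0.235]
eef_rot: [0.258, 0.966, 0.0, 0.0]
wrist_force: [-0.3, 0.3, 0.1]
finger_gap: 0.0919
grasp_force: 0.0
```

```bash
cat >> h.py <<'E'
def tell():
    s=robot.get_state();M=R.from_quat(s["eef_rot"]).as_matrix()
    a=np.degrees(np.arctan2(M[1,1],M[0,1]));F=s["wrist_force"];m=s["ft_torque"];d=np.array(s["tcp_pos"])[:2]-[.556,-.1375]
    print("t%.2f"%s["clock"],"tcp",np.round(s["tcp_pos"],4),"alpha %.1f"%a,"F",np.round(F,1),"M",np.round(m,3),"q6 %.2f"%s["joint_positions"][5],"hubM %.3f"%(m[2]+d[0]*F[1]-d[1]*F[0]))
E
python3 -c "
from h import *
tell()"
```

```text
t18.02 tcp [ 0.5556 -0.1351  0.235 ] alpha 60.1 F [-0.3  0.3  0.1] M [-0.004  0.034  0.011] q6 -1.29 hubM 0.012
```

Request:
send_rows(rows=[[-0.06, -0.1, 1, 0, 0, 0], [0, 0, 1, 0, 0, 0], [0, 0, 1, 0, 0, 0], [0, 0, 1, 0, 0, 0], [0, 0, 1, 0, 0, 0], [0, 0, 0.4, 0, 0, 0], [0, 0, 0, 0, 0, 0]])

```text
clock: 18.9
tcp_pos: [0.5555, -0.1381, 0.1268]
eef_rot: [0.258, 0.966, -0.0, -0.0]
wrist_force: [0.2, -0.5, 0.8]
finger_gap: 0.0918
grasp_force: 0.0
```

Request:
send_rows(rows=[[0, 0, 0.4, 0, 0, 0], [0, 0, 0.4, 0, 0, 0], [0, 0, 0.4, 0, 0, 0], [0, 0, 0.2, 0, 0, 0], [0, 0, 0, 0, 0, 0]])

```text
clock: 19.52
tcp_pos: [0.5554, -0.1383, 0.0986]
eef_rot: [0.257, 0.966, -0.0, -0.0]
wrist_force: [-0.5, -0.2, 0.9]
finger_gap: 0.0919
grasp_force: 0.0
```

```bash
python3 -c "
from h import *
tell()"
```

```text
t19.52 tcp [ 0.5554 -0.1383  0.0986] alpha 60.2 F [-0.5 -0.2  0.9] M [-0.001  0.031 -0.028] q6 -1.30 hubM -0.029
```

Request:
send_rows(rows=[[0, 0, 0, 0, 0, 0.5], [0, 0, 0, 0, 0, 0.5], [0, 0, 0, 0, 0, 0.5], [0, 0, 0, 0, 0, 0.5], [0, 0, 0, 0, 0, 0.5], [0, 0, 0, 0, 0, 0.5]])

```text
clock: 20.27
tcp_pos: [0.5557, -0.1382, 0.0992]
eef_rot: [0.371, 0.928, -0.0, 0.0]
wrist_force: [-1.3, 1.8, -0.0]
finger_gap: 0.092
grasp_force: 5.2
```

```bash
python3 -c "
from h import *
tell()"
```

```text
t20.27 tcp [ 0.5557 -0.1382  0.0992] alpha 46.4 F [-1.3  1.8 -0. ] M [0.092 0.09  0.489] q6 -1.06 hubM 0.488
```

Request:
send_rows(rows=[[0, 0, 0, 0, 0, 0.5], [0, 0, 0, 0, 0, 0.5], [0, 0, 0, 0, 0, 0.5], [0, 0, 0, 0, 0, 0.5]])

```text
clock: 20.78
tcp_pos: [0.5556, -0.1381, 0.0992]
eef_rot: [0.444, 0.896, -0.0, -0.0]
wrist_force: [-0.2, 1.6, 0.0]
finger_gap: 0.0919
grasp_force: 5.2
```

```bash
python3 -c "
from h import *
tell()"
```

```text
t20.77 tcp [ 0.5556 -0.1381  0.0992] alpha 37.2 F [-0.2  1.6  0. ] M [0.144 0.125 0.483] q6 -0.90 hubM 0.483
```

Request:
send_rows(rows=[[0, 0, 0, 0, 0, 0.7], [0, 0, 0, 0, 0, 0.7], [0, 0, 0, 0, 0, 0.7], [0, 0, 0, 0, 0, 0.7], [0, 0, 0, 0, 0, 0.7], [0, 0, 0, 0, 0, 0.7], [0, 0, 0, 0, 0, 0.7], [0, 0, 0, 0, 0, 0.7], [0, 0, 0, 0, 0, 0.7], [0, 0, 0, 0, 0, 0.7], [0, 0, 0, 0, 0, 0.7], [0, 0, 0, 0, 0, 0.7], [0, 0, 0, 0, 0, 0.7], [0, 0, 0, 0, 0, 0.7], [0, 0, 0, 0, 0, 0.5], [0, 0, 0, 0, 0, 0.5], [0, 0, 0, 0, 0, 0.5]])

```text
clock: 22.9
tcp_pos: [0.5557, -0.1377, 0.0992]
eef_rot: [0.791, 0.612, 0.0, -0.0]
wrist_force: [-0.5, 3.4, -0.5]
finger_gap: 0.0922
grasp_force: 5.2
```

```bash
python3 -c "
from h import *
tell()"
```

```text
t22.90 tcp [ 0.5557 -0.1377  0.0992] alpha -14.6 F [-0.5  3.4 -0.5] M [0.597 0.053 0.514] q6 0.01 hubM 0.512
```

Request:
send_rows(rows=[[0, 0, 0, 0, 0, 0.5], [0, 0, 0, 0, 0, 0.5], [0, 0, 0, 0, 0, 0.5]])

```text
clock: 23.28
tcp_pos: [0.5557, -0.1377, 0.0992]
eef_rot: [0.826, 0.563, 0.0, -0.0]
wrist_force: [-0.2, 4.4, 0.3]
finger_gap: 0.092
grasp_force: 5.2
```

```bash
python3 -c "
from h import *
tell()"
```

```text
t23.27 tcp [ 0.5557 -0.1377  0.0992] alpha -21.5 F [-0.2  4.4  0.3] M [0.573 0.051 0.494] q6 0.13 hubM 0.493
```

Request:
send_rows(rows=[[0, 0, 0, 0, 0, 0.5], [0, 0, 0, 0, 0, 0.5], [0, 0, 0, 0, 0, 0.5]])

```text
clock: 23.65
tcp_pos: [0.5557, -0.1376, 0.0992]
eef_rot: [0.859, 0.513, 0.0, -0.0]
wrist_force: [0.3, 4.8, -0.1]
finger_gap: 0.0919
grasp_force: 5.2
```

```bash
python3 -c "
from h import *
tell()"
```

```text
t23.65 tcp [ 0.5557 -0.1376  0.0992] alpha -28.3 F [ 0.3  4.8 -0.1] M [0.682 0.053 0.48 ] q6 0.25 hubM 0.479
```

Request:
send_rows(rows=[[0, 0, 0, 0, 0, 0.5], [0, 0, 0, 0, 0, 0.5], [0, 0, 0, 0, 0, 0.5], [0, 0, 0, 0, 0, 0.5]])

```text
clock: 24.15
tcp_pos: [0.5558, -0.1376, 0.0992]
eef_rot: [0.897, 0.442, 0.0, -0.0]
wrist_force: [0.6, 4.7, 0.0]
finger_gap: 0.0915
grasp_force: 5.3
```

```bash
python3 -c "
from h import *
tell()"
```

```text
t24.15 tcp [ 0.5558 -0.1376  0.0992] alpha -37.5 F [0.6 4.7 0. ] M [0.698 0.007 0.513] q6 0.41 hubM 0.512
```

Request:
send_rows(rows=[[0, 0, 0, 0, 0, 0.5], [0, 0, 0, 0, 0, 0.5], [0, 0, 0, 0, 0, 0.5]])

```text
clock: 24.52
tcp_pos: [0.5559, -0.1375, 0.0992]
eef_rot: [0.922, 0.388, 0.0, -0.0]
wrist_force: [1.2, 4.9, -0.0]
finger_gap: 0.0919
grasp_force: 5.3
```

```bash
python3 -c "
from h import *
tell()
t=read_camera('scene');cv2.imwrite('pics/s2.png',cv2.resize(t['image'][170:310,200:360],(800,600)[:2],interpolation=cv2.INTER_CUBIC))"
```

```text
t24.52 tcp [ 0.5559 -0.1375  0.0992] alpha -44.4 F [ 1.2  4.9 -0. ] M [0.816 0.013 0.509] q6 0.53 hubM 0.508
```

View pics/s2.png

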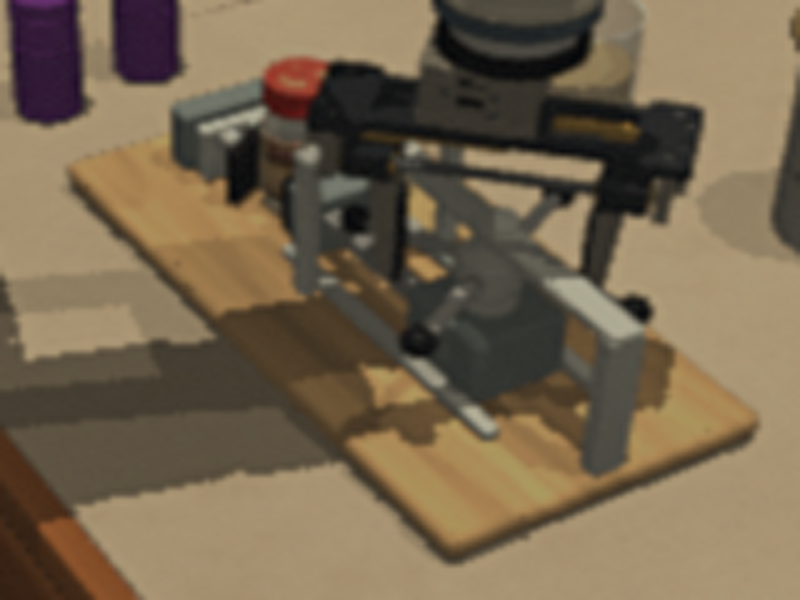

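Request:
send_rows(rows=[[0, 0, 0, 0, 0, 0.5], [0, 0, 0, 0, 0, 0.5], [0, 0, 0, 0, 0, 0.5]])

```text
clock: 24.95
tcp_pos: [0.5559, -0.1376, 0.0992]
eef_rot: [0.943, 0.332, 0.0, -0.0]
wrist_force: [1.2, 5.9, -0.4]
finger_gap: 0.0919
grasp_force: 5.2
```

```bash
python3 -c "
from h import *
tell()"
```

```text
t24.95 tcp [ 0.5559 -0.1376  0.0992] alpha -51.2 F [ 1.2  5.9 -0.4] M [ 0.922 -0.068  0.609] q6 0.65 hubM 0.609
```

Request:
send_rows(rows=[[0, 0, 0, 0, 0, 0.5], [0, 0, 0, 0, 0, 0.5], [0, 0, 0, 0, 0, 0.4]])

```text
clock: 25.32
tcp_pos: [0.556, -0.1375, 0.0992]
eef_rot: [0.96, 0.279, 0.0, -0.0]
wrist_force: [0.4, 5.7, 0.2]
finger_gap: 0.0919
grasp_force: 5.2
```

```bash
python3 -c "
from h import *
tell()"
```

```text
t25.32 tcp [ 0.556  -0.1375  0.0992] alpha -57.6 F [0.4 5.7 0.2] M [ 0.979 -0.141  0.457] q6 0.76 hubM 0.457
```

Request:
send_rows(rows=[[0, 0, 0, 0, 0, -0.5], [0, 0, 0, 0, 0, -0.5], [0, 0, -1, 0, 0, 0], [0, 0, -1, 0, 0, 0], [0, 0, -1, 0, 0, 0], [0, 0, -1, 0, 0, 0], [0, 0, 0, 0, 0, 0], [0, 0, 0, 0, 0, 0]])

```text
clock: 26.32
tcp_pos: [0.5553, -0.1383, 0.1784]
eef_rot: [0.948, 0.317, -0.0, -0.0]
wrist_force: [0.3, 0.3, -0.1]
finger_gap: 0.0923
grasp_force: 0.0
```

Request:
send_rows(rows=[[0, 0, 0, 0, 0, -1], [0, 0, 0, 0, 0, -1], [0, 0, 0, 0, 0, -1], [0, 0, 0, 0, 0, -1], [0, 0, 0, 0, 0, -1], [0, 0, 0, 0, 0, -1], [0, 0, 0, 0, 0, -1], [0, 0, 0, 0, 0, -1], [0, 0, 0, 0, 0, -1], [0, 0, 0, 0, 0, -1], [0, 0, 0, 0, 0, -1], [0, 0, 0, 0, 0, -1], [0, 0, 0, 0, 0, -1], [0, 0, 0, 0, 0, -1], [0, 0, 0, 0, 0, -1], [0, 0, 0, 0, 0, -1], [0, 0, 0, 0, 0, -1], [0, 0, 0, 0, 0, -1], [0, 0, 0, 0, 0, -1], [0, 0, 0, 0, 0, -1]])

```text
clock: 28.82
tcp_pos: [0.555, -0.1382, 0.1777]
eef_rot: [0.432, 0.902, -0.0, -0.001]
wrist_force: [0.8, 0.8, -0.4]
finger_gap: 0.0921
grasp_force: 0.0
```

Request:
send_rows(rows=[[0, 0, 0, 0, 0, 0], [0, 0, 0, 0, 0, 0]])

```text
clock: 29.08
tcp_pos: [0.5553, -0.1382, 0.1784]
eef_rot: [0.434, 0.901, -0.0, -0.0]
wrist_force: [0.2, -0.4, -0.2]
finger_gap: 0.0921
grasp_force: 0.0
```

```bash
python3 -c "
from h import *
tell()"
```

```text
t29.07 tcp [ 0.5553 -0.1382  0.1784] alpha 38.5 F [ 0.2 -0.4 -0.2] M [-0.038  0.074  0.024] q6 -0.92 hubM 0.024
```

Request:
send_rows(rows=[[0, 0, 1, 0, 0, 0], [0, 0, 1, 0, 0, 0], [0, 0, 0.7, 0, 0, 0], [0, 0, 0.4, 0, 0, 0], [0, 0, 0.4, 0, 0, 0], [0, 0, 0.4, 0, 0, 0], [0, 0, 0, 0, 0, 0]])

```text
clock: 29.95
tcp_pos: [0.5553, -0.1382, 0.1005]
eef_rot: [0.434, 0.901, -0.0, -0.0]
wrist_force: [0.8, 0.4, -0.6]
finger_gap: 0.0922
grasp_force: 0.0
```

Request:
send_rows(rows=[[0, 0, 0, 0, 0, 0.5], [0, 0, 0, 0, 0, 0.5], [0, 0, 0, 0, 0, 0.4]])

```text
clock: 30.32
tcp_pos: [0.5557, -0.1381, 0.1013]
eef_rot: [0.484, 0.875, 0.0, 0.0]
wrist_force: [0.3, 1.9, 0.6]
finger_gap: 0.0917
grasp_force: 6.0
```

```bash
python3 -c "
from h import *
tell()"
```

```text
t30.32 tcp [ 0.5557 -0.1381  0.1013] alpha 32.1 F [0.3 1.9 0.6] M [0.432 0.027 0.587] q6 -0.81 hubM 0.587
```

Request:
send_rows(rows=[[0, 0, 0, 0, 0, 0.4], [0, 0, 0, 0, 0, 0.4]])

```text
clock: 30.58
tcp_pos: [0.5558, -0.1381, 0.1013]
eef_rot: [0.512, 0.859, 0.0, 0.0]
wrist_force: [0.1, 2.6, 3.0]
finger_gap: 0.0916
grasp_force: 5.3
```

```bash
python3 -c "
from h import *
tell()"
```

```text
t30.57 tcp [ 0.5558 -0.1381  0.1013] alpha 28.5 F [0.1 2.6 3. ] M [0.524 0.121 0.432] q6 -0.74 hubM 0.432
```

Request:
send_rows(rows=[[0, 0, 0, 0, 0, 0.35], [0, 0, 0, 0, 0, 0.35], [0, 0, 0, 0, 0, 0.35]])

```text
clock: 30.95
tcp_pos: [0.5557, -0.1381, 0.1011]
eef_rot: [0.547, 0.837, 0.0, 0.0]
wrist_force: [-0.5, 4.1, 5.9]
finger_gap: 0.0923
grasp_force: 5.3
```

```bash
python3 -c "
from h import *
tell()"
```

```text
t30.95 tcp [ 0.5557 -0.1381  0.1011] alpha 23.6 F [-0.5  4.1  5.9] M [0.766 0.117 0.539] q6 -0.66 hubM 0.538
```

Request:
send_rows(rows=[[0, 0, 0, 0, 0, 0.35], [0, 0, 0, 0, 0, 0.35]])

```text
clock: 31.2
tcp_pos: [0.5558, -0.1381, 0.1011]
eef_rot: [0.571, 0.821, 0.0, 0.0]
wrist_force: [-0.1, 4.3, 4.8]
finger_gap: 0.0918
grasp_force: 5.3
```

```bash
python3 -c "
from h import *
tell()"
```

```text
t31.20 tcp [ 0.5558 -0.1381  0.1011] alpha 20.4 F [-0.1  4.3  4.8] M [0.857 0.11  0.455] q6 -0.60 hubM 0.454
```

Request:
send_rows(rows=[[0, 0, 0, 0, 0, 0.35], [0, 0, 0, 0, 0, 0.35]])

```text
clock: 31.45
tcp_pos: [0.5558, -0.1381, 0.1011]
eef_rot: [0.593, 0.805, 0.0, 0.0]
wrist_force: [-0.4, 4.5, 3.9]
finger_gap: 0.0922
grasp_force: 5.7
```

```bash
python3 -c "
from h import *
tell()"
```

```text
t31.45 tcp [ 0.5558 -0.1381  0.1011] alpha 17.2 F [-0.4  4.5  3.9] M [0.868 0.126 0.577] q6 -0.55 hubM 0.575
```

Request:
send_rows(rows=[[0, 0, 0, 0, 0, 0.35]])

```text
clock: 31.58
tcp_pos: [0.5558, -0.1381, 0.1012]
eef_rot: [0.605, 0.797, 0.0, 0.0]
wrist_force: [-0.5, 5.3, 5.6]
finger_gap: 0.0918
grasp_force: 6.1
```

```bash
python3 -c "
from h import *
tell()"
```

```text
t31.57 tcp [ 0.5558 -0.1381  0.1012] alpha 15.6 F [-0.5  5.3  5.6] M [0.867 0.049 0.607] q6 -0.52 hubM 0.605
```

Request:
send_rows(rows=[[0, 0, 0, 0, 0, 0.35]])

```text
clock: 31.7
tcp_pos: [0.5558, -0.1381, 0.1012]
eef_rot: [0.616, 0.788, 0.0, 0.0]
wrist_force: [-0.4, 5.5, 6.0]
finger_gap: 0.0917
grasp_force: 6.4
```

```bash
python3 -c "
from h import *
tell()"
```

```text
t31.70 tcp [ 0.5558 -0.1381  0.1012] alpha 14.0 F [-0.4  5.5  6. ] M [0.893 0.141 0.63 ] q6 -0.49 hubM 0.629
```

Request:
send_rows(rows=[[0, 0, 0, 0, 0, 0.35]])

```text
clock: 31.82
tcp_pos: [0.5558, -0.138, 0.1012]
eef_rot: [0.627, 0.779, 0.0, 0.0]
wrist_force: [0.2, 6.4, 6.0]
finger_gap: 0.0916
grasp_force: 6.7
```

```bash
python3 -c "
from h import *
tell()"
```

```text
t31.82 tcp [ 0.5558 -0.138   0.1012] alpha 12.4 F [0.2 6.4 6. ] M [0.935 0.081 0.639] q6 -0.46 hubM 0.638
```

Request:
send_rows(rows=[[0, 0, 0, 0, 0, 0.35], [0, 0, 0, 0, 0, 0.35]])

```text
clock: 32.08
tcp_pos: [0.5557, -0.138, 0.1012]
eef_rot: [0.648, 0.762, 0.0, -0.0]
wrist_force: [-0.9, 5.7, 5.6]
finger_gap: 0.0917
grasp_force: 7.4
```

```bash
python3 -c "
from h import *
tell()"
```

```text
t32.08 tcp [ 0.5557 -0.138   0.1012] alpha 9.2 F [-0.9  5.7  5.6] M [0.978 0.071 0.725] q6 -0.41 hubM 0.724
```

Request:
send_rows(rows=[[0, 0, 0, 0, 0, 0.35]])

```text
clock: 32.2
tcp_pos: [0.5558, -0.138, 0.1012]
eef_rot: [0.659, 0.752, 0.0, -0.0]
wrist_force: [-1.1, 6.3, 5.4]
finger_gap: 0.0917
grasp_force: 7.7
```

```bash
python3 -c "
from h import *
tell()"
```

```text
t32.20 tcp [ 0.5558 -0.138   0.1012] alpha 7.6 F [-1.1  6.3  5.4] M [0.94  0.072 0.768] q6 -0.38 hubM 0.766
```

Request:
send_rows(rows=[[0, 0, 0, 0, 0, -0.4], [0, 0, 0, 0, 0, -0.5], [0, 0, 0, 0, 0, -0.5], [0, 0, -0.5, 0, 0, 0], [0, 0, -1, 0, 0, 0], [0, 0, -1, 0, 0, 0], [0, 0, -1, 0, 0, 0], [0, 0, -1, 0, 0, 0], [0, 0, -1, 0, 0, 0], [0, 0, -1, 0, 0, 0], [0, 0, -1, 0, 0, 0], [-1, 0, 0, 0, 0, 0], [-1, 0, 0, 0, 0, 0], [-1, 0, 0, 0, 0, 0], [0, 0, 0, 0, 0, 0], [0, 0, 0, 0, 0, 0]])

```text
clock: 34.2
tcp_pos: [0.5699, -0.1965, 0.2503]
eef_rot: [0.615, 0.788, -0.0, -0.001]
wrist_force: [-0.8, 0.2, -0.2]
finger_gap: 0.0917
grasp_force: 0.0
```

```bash
python3 -c "
from h import *
tell()
t=read_camera('scene');w=read_camera('wrist')
cv2.imwrite('pics/s3.png',np.hstack([cv2.resize(t['image'][120:345,130:360],(400,391),interpolation=cv2.INTER_CUBIC),cv2.resize(w['image'],(400,300))[:391] if 0 else cv2.copyMakeBorder(cv2.resize(w['image'],(400,300)),0,91,0,0,cv2.BORDER_CONSTANT)]))"
```

```text
t34.20 tcp [ 0.5699 -0.1965  0.2503] alpha 14.0 F [-0.8  0.2 -0.2] M [-0.004  0.057 -0.012] q6 -0.58 hubM -0.054
```

View pics/s3.png

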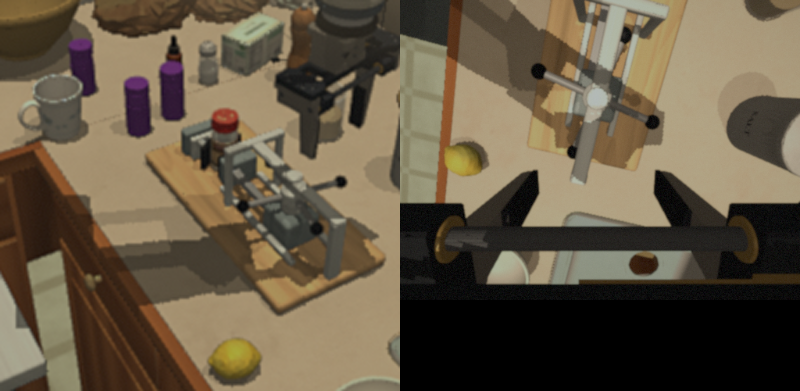

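The jar stands upright between the jaws, with its cap at about (225,120) in the scene crop. The bystanders are undisturbed and the robot is clear of everything.

```bash
python3 -c "
from h import *
print(robot.job_done())"
```

```text
the job is handed in; nothing more can be done
None
```

The spice jar stands upright on the clamping board, gripped at an estimated 18–23 N (from handle torque and turn; the jaw force itself wasn't measured), and the job was handed in at about 34 s with the arm clear of everything.

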